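Fit the cell under the handlamp

ROBOT

A 6-joint arm with a two-finger parallel gripper is mounted at the origin on a cart in front of the work surface, level with it; the furniture and walls round the work are solid. World frame = base frame: x ahead of the robot, y to its left, z up, the work surface at z = 0. Lengths are in m, angles in degrees, forces in N, time in s.
With the tool pointing down it reaches from about 0.3 to 0.75 m from the base axis. Payload 8.5 kg.
Tool frame: the origin (TCP) lies midway between the tips of the shut fingers; the grasp point (between the pads) lies 19 mm behind it (env.pinch_z is the z of the grasp point in the tool frame, in m); z points along the fingers, y is the line along which they close (so a half turn about z gives the same grasp; the last joint's range is limited). The gripper opens to 85 mm and grips with 20 to 120 N. Pads are 22 mm wide; open, the fingers measure 114 mm over their backs; the gripper's body (76 mm by 85 mm) begins 54 mm behind the grasp point. The pads swing forward as they close: fully open they stand 13 mm farther back than shut.
Start: joints at [-75.877, 21.807, 74.336, -0, 83.858, -12.336], TCP at [0.245, -0.492, 0.231] pointing down, gripper open.
Joint ranges: [-178.18, 178.18], [-50.72, 133.34], [12.68, 142.11], [-81.47, 261.47], [9.98, 163.14], [-165.26, 165.26]. Speed limits (degrees/s): [136.94, 136.94, 180, 180, 180, 180].

INTERFACE

Orientations are given as a 3x3 rotation matrix whose columns are the frame's x, y, z axes.
In Python, from rig import env gives the robot as it stands.
- The arm moves only by the tool arm_command, never from a script. Its argument "deltas" is a list of rows, each an object of numbers: "rx", "ry", "rz": the turn, a rotation vector about the tool's x, y, z in rad; "dx", "dy", "dz": the shift along the tool's x, y, z in m; "fingers": the finger opening in m, from 0 to 0.0854. In form: [{"rx": .., "ry": .., "rz": .., "dx": .., "dy": .., "dz": .., "fingers": ..}, ...]. A call has 1 to 12 rows; each row shifts and turns the commanded pose from where the row before left it, along the tool's axes as they then stand; what a row does not reach is not made up. A row lasts 1/10 s, in which the tool goes at most 50 mm and 8.59 degrees, less where a joint would pass 70% of its speed; a pose out of reach is approached as far as the arm can. A call is refused whole if a number of a shift passes 0.05 or a number of a turn 0.15, either way. A call with a gripper value outside its range is refused whole. The fingers move at their own pace and stop on an object; "squeeze" is the grip in N (left out, the last holds). Time passes only in rows, so rows that do not move let the fingers close. It gives the time, the measured TCP pose, the force, the opening and the grip force at its end, in the units of the state.
- env.observe(): the state, without advancing time (a new reading comes with each control period).
- env.get_image(name): name is "side" or "top" or "wrist"; returns a dict with "color" (480x640x3 uint8, blue, green, red), "camera_matrix" (3x3 intrinsics, pixels), "eye" and "orientation" of the camera in the world. Camera axes: x right, y up, looking along -z (the intrinsics and any distortion apply to the point x, -y, -z); pixel columns grow to the right and rows downward; lengths in m; the calibration is good to about 2 mm. A picture is of the moment at which its call begins. There is no depth.
- env.close_job(): hands the job in; it is judged then, once.
Trained networks look in a picture, given as the dict that the camera call returned (one of the last four; its "shot" number tells which), for a name from the list of things; names that differ only in an ending like _2 or _b are one class to them, and where a whole thing is asked for, a point or a joint stands for the part that bears it (a point fixed in the world has none). Each returns a list of dicts, best first, with "p" (0 to 1); they miss things now and then, are a little off and sometimes report something else, mostly with a low value. They report only what shows in the picture. A call takes as long as a camera call.
- env.look_for(query, picture): "box" ([left, top, right, bottom] in pixels, round what is visible of it).
- env.tip_of(query, picture): "location" ([column, row] in pixels: a listed point, or the origin of a listed thing).
The state is a dict: "time_s": time; "q": joint angles; "qvel": joint speeds; "joint_efforts": joint torques, N m; "position": TCP position; "tool_rot": TCP orientation; "ft_force": force on the tool from outside, world axes, zero at the start; "wrist_torque": the same for the moment, N m; "grip_width": finger opening in m; "gripper_force": force on a finger pad.
Only numpy, scipy, OpenCV 4.12 (cv2) and the standard library are available. Lean on these libraries where they do the work, as an engineer would, in place of code of your own. Each camera call takes 0.05 s, during which the arm holds its last target. There are 200 camera calls.

TASK

Lift the handlamp off its power base by the handle and set it down upright, without dropping it, with its whole foot on the round rubber mat. Then take the cylindrical cell from its cradle and fit it in the bay this uncovers: push its flat end in under the roof against the sprung contact, tip the end with the stud down behind the stop, and leave the cell lying fully home. Do not disturb the reference sphere, the tape measure or the setting ring.

Things in the scene. Friction and masses are not known exactly. Their poses are not given: they have to be found in the camera images.
- lamp: Handlamp, 0.35 to 0.7 kg, 157 mm high: black round foot 124 mm across, 12 mm thick; white lens 70 mm across; grey cap 80 mm across, top 112 mm up; black carrying bar over the cap along the lamp's x. Origin: centre of the underside, z up. Stands loose on the power base, 75 mm above the table, between four studs 4.5 mm high: lift straight up 10 mm before moving aside.
- lamp_handle (a point): Middle of the lamp's straight carrying bar: 13 mm thick, along its x axis, free for 35 mm either side of this point, where thin upright rods hold it. 150 mm above the lamp's underside, 38 mm above the cap.
- mat: Round black rubber mat, 170 mm in diameter, 3 mm thick, fixed on the table left or right of the power base (the cell's cradle is on the other side). Origin: centre of its underside.
- power_base: Grey power base, fixed, 156 x 70 mm, 75 mm high. Origin: centre of its underside; x runs along the cell bay, away from the robot (within 25 degrees), z up. The bay lies under the lamp, open above and at both sides for x = -32 to 32 mm, so fingers reach down beside the cell (floor plate top z = 12 mm). Two rear cheeks, 75 mm high, stand at x = 50 to 74 mm, y = 16 to 30 mm either side.
- bay_home (a point): Where the cell's centre belongs: base x = 0, y = 0, z = 48 mm; cell level along x, stud to +x, on V saddles at x = -54 to -36 and 32 to 41 mm. The cell is too long to go in level: tilt the stud end up 15 to 20 degrees, flat end first under the roof, press the contact right in, tip the stud end down, ease the cell back against the stop. Same axes as the base.
- contact_tip (a point): Tip of the domed brass spring contact (dome 16 mm) when free: base x = -37, y = 0, z = 48 mm. It moves 15 mm towards -x; 3 N starts it, 10 N takes it right in. It sits in a pocket: flat roof over base x < -38 mm, underside at z = 71, top at 75 mm; cheeks at y = 22 mm either side; wall at x = -58 mm. Fixed to the base: does not follow the contact. Same axes as the base.
- stop_face (a point): Nominal middle of the stop's near face: base x = 45, y = 0, z = 48 mm. The steel stop is 26 mm wide, 8 mm thick, its top at z = 54 mm. It is clamped up to 2.5 mm nearer or farther than this point, differently each time, and this reading does not show it: feel for it.
- cell: Cylindrical cell, about 0.18 kg, 34 mm in diameter, 90 mm long: grey sleeve, steel ends. Origin: on its axis, 45 mm from either end. Its x axis is the cell's axis and points to the end with a stud (12 mm across, the last 3 mm of the length); the other end is flat. Lies loose and level in its cradle, stud end away from the robot (within 40 degrees).
- cell_stud (a point): Tip of the stud, on the cell's axis, 45 mm from the cell's centre.
- cradle: Grey cradle of the cell, fixed: plate 106 x 56 x 8 mm with a V saddle at x = 32 to 43 mm either way, open between them for the fingers. The cell lies along the cradle's x, its axis 38 mm above the table. Origin: centre of its underside.
- ref_sphere: Bystander: steel reference sphere on a foot, 49 mm wide, 84 mm high, beyond the base. Origin: centre of its underside. Leave alone.
- tape_measure: Bystander: tape measure, 35 x 74 x 67 mm, beyond the base. Origin: centre of its underside. Leave alone.
- setting_ring: Bystander: steel setting ring, 65 mm wide, 18 mm high, beyond the base. Origin: centre of its underside. Leave alone.

How it is judged (in metres and radians):
On the way, in this order (a step that is already met when the one before it is completed fails the run):
1. the lamp is lifted off the power base by the robot (z of lamp in the frame of power_base above 0.085 m and contact force between the fingers and lamp above 1 N), for 0.1 s.
2. the lamp stands upright on the mat, released (horizontal distance between lamp and mat below 0.025 m and z of lamp in the frame of mat below 0.006 m and angle between lamp's own z axis and vertical below 0.08 rad and contact force between each of the arm, the fingers and lamp below 0.1 N), for 0.2 s.
At the end, for the whole second after the job is handed in: Lamp upright (0.08 rad) on the mat, centres within 25 mm; cell home in the bay, stud towards the stop, in line with the bay within 0.06 rad, its centre within 3 mm in height, 4 mm sideways and 6 mm lengthways of home; both at rest (horizontal distance between lamp and mat below 0.025 m and z of lamp in the frame of mat below 0.006 m and angle between lamp's own z axis and vertical below 0.08 rad and z of cell in the frame of power_base between 0.045 and 0.051 m and y of cell in the frame of power_base between -0.004 and 0.004 m and x of cell in the frame of power_base between -0.006 and 0.006 m and angle between the x axis of cell and the x axis of power_base, either way round below 0.06 rad and x of cell_stud in the frame of power_base above 0.03 m and linear speed of each of cell, lamp below 0.02 m/s); the robot touches nothing.
It fails at once if the lamp is dropped (moves faster than 0.4 m/s untouched by the fingers) (linear speed of lamp above 0.4 m/s and contact force between the fingers and lamp below 0.1 N).
It fails at once if the lamp is tipped by more than 45 degrees (angle between lamp's own z axis and vertical above 0.79 rad).
It fails at once if the reference sphere, tape measure or setting ring is moved by more than 20 mm (distance of any of ref_sphere, tape_measure, setting_ring from where it was at the start of the episode above 0.02 m).
It also fails if it takes over 61 s, if anything falls off the work surface, if the arm or the gripper's body presses on something with over 40 N, if the wrist force passes 120 N, or if a joint passes its speed limit or range.

## Working session

There is one attempt and no reset: what is moved stays moved. The work goes in short steps, Python scripts to look and compute and a tool call to move; the robot and the scene stay as the last step left them, time stands still between calls to the robot, and variables do not carry over. Pictures are saved under pics/ and viewed, at most 13 in all, crops included, and the job is handed in when it is done.

Besides the shell and the picture viewer there is one more tool, called after ">>>" by a JSON object that holds its "name" and its "arguments", one argument or row to a line. arm_command: Moves the arm, as the interface text tells. Its arguments: {"type":"object","properties":{"deltas":{"type":"array"},"squeeze":{"type":"number"}},"required":["deltas"]}

```bash
ls; mkdir -p pics
cat > h.py <<'E'
import numpy as np, cv2
from rig import env
def ray(pic,px):
    K=np.array(pic["camera_matrix"]);d=np.array(pic.get("distortion",np.zeros(5)),float).ravel() if pic.get("distortion") is not None else np.zeros(5)
    u=cv2.undistortPoints(np.array([[px]],float),K,d)[0,0]
    R=np.array(pic["orientation"]);v=R@np.array([u[0],-u[1],-1.]);return np.array(pic["eye"]),v/np.linalg.norm(v)
def onz(pic,px,z):
    e,v=ray(pic,px);return e+v*(z-e[2])/v[2]
def tri(obs):
    A=np.zeros((3,3));b=np.zeros(3)
    for e,v in obs:
        P=np.eye(3)-np.outer(v,v);A+=P;b+=P@e
    x=np.linalg.solve(A,b)
    return x,[round(float(np.linalg.norm((np.eye(3)-np.outer(v,v))@(x-e)))*1000,1) for e,v in obs]
def proj(pic,X):
    R=np.array(pic["orientation"]);c=R.T@(np.asarray(X)-np.array(pic["eye"]));p=np.array(pic["camera_matrix"])@np.array([c[0],-c[1],-c[2]]);return p[:2]/p[2]
E
python3 - <<'E'
from h import *
np.set_printoptions(precision=4,suppress=True)
print(env.observe(),env.pinch_z)
P={n:env.get_image(n) for n in("side","top","wrist")}
for n,p in P.items():
    print(n,[k for k in p],p["eye"],p["camera_matrix"][0][0]); cv2.imwrite(f"pics/{n}0.png",p["color"])
for q in "lamp lamp_handle mat power_base cell cell_stud cradle ref_sphere tape_measure setting_ring bay_home contact_tip stop_face".split():
    o=[]
    for n in P:
        r=env.tip_of(q,P[n])[:1]
        if r: o.append((n,np.round(r[0]["location"],1),round(r[0]["p"],2)))
    c=[ray(P[n],l) for n,l,pp in o if pp>.3]
    print(q,o,tri(c) if len(c)>1 else "")
E
cd pics; python3 -c "
import cv2,numpy as np
cv2.imwrite('m0.png',cv2.resize(np.hstack([cv2.imread('side0.png'),cv2.imread('top0.png')]),(800,300)))"
```

```text
pics
{'time_s': 0.0, 'q': array([-75.8776,  21.8402,  74.3853,   0.0001,  83.8583, -12.337 ]), 'qvel': array([ 0.0317, -0.0183, -0.0123, -0.0447, -0.0044, -0.0304]), 'joint_efforts': array([  0.0008, -44.846 , -23.1277,  -0.0001,   0.0048,   0.    ]), 'position': array([ 0.245 , -0.4921,  0.2307]), 'tool_rot': array([[ 0.8952,  0.4456, -0.0004],
       [ 0.4456, -0.8952,  0.0014],
       [ 0.0003, -0.0014, -1.    ]]), 'ft_force': array([-0.531 , -0.3922, -0.4887]), 'wrist_torque': array([-0.001 ,  0.0505, -0.031 ]), 'gripper_force': 0.0, 'grip_width': 0.08523817708443752} -0.0187
side ['color', 'camera_matrix', 'eye', 'orientation', 'shot'] [ 0.6449 -0.9592  1.0046] 589.8115809872204
top ['color', 'camera_matrix', 'eye', 'orientation', 'shot'] [0.4443 0.0093 1.4001] 594.7051394838314
wrist ['color', 'camera_matrix', 'eye', 'orientation', 'shot'] [ 0.3203 -0.4552  0.3731] 430.1883387797922
lamp [('side', array([310.2, 262.3]), 0.56), ('top', array([328.4, 261.3]), 0.81)] (array([ 0.5886, -0.0041,  0.074 ]), [2.8, 2.8])
lamp_handle [('side', array([306.9, 214.5]), 0.66), ('top', array(
[... 668 characters left out ...]
 [('side', array([309.8, 259.9]), 0.63), ('top', array([387. , 199.6]), 0.85)] (array([ 0.6439, -0.134 ,  0.2262]), [47.3, 47.3])
tape_measure [('side', array([375. , 249.7]), 0.58), ('top', array([273.2, 199.6]), 0.73)] (array([ 0.747 ,  0.1231, -0.003 ]), [0.3, 0.3])
setting_ring [('side', array([380.8, 286.4]), 0.59), ('top', array([326.7, 192.3]), 0.78)] (array([ 0.7573, -0.0062,  0.0017]), [2.7, 2.7])
bay_home [] 
contact_tip [('side', array([294.1, 272.3]), 0.71), ('top', array([334.4, 278.1]), 0.78)] (array([ 0.552 , -0.0168,  0.0543]), [2.9, 2.9])
stop_face [('side', array([328.4, 269.8]), 0.91), ('top', array([442.1, 277. ]), 0.54)] (array([ 0.5826, -0.2175,  0.2574]), [52.8, 52.8])
```

View pics/top0.png

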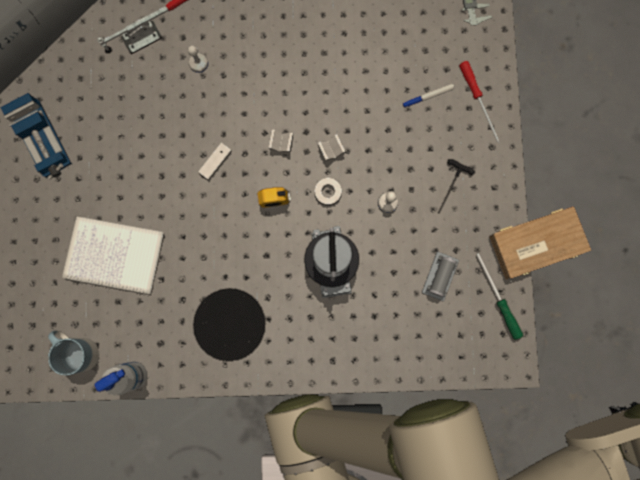

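View pics/side0.png

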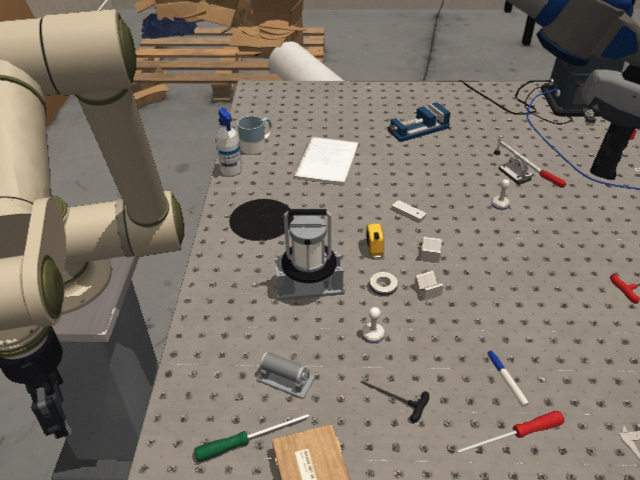

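The top view shows the lamp at about (331,258), mat (229,324), cell and cradle (440,275). The bystanders are above the base in the image, and the lamp bar runs roughly along world x. First I'll hover with yaw 0.

>>> {"name": "arm_command", "arguments": {
  "deltas": [
    {"rz":0.115,"dz":-0.035},
    {"rz":0.115,"dz":-0.035},
    {"rz":0.115,"dz":-0.035},
    {"rz":0.117,"dz":-0.035},
    {"dx":0.035,"dy":-0.035},
    {"dx":0.035,"dy":-0.035},
    {"dx":0.035,"dy":-0.035},
    {"dx":0.035,"dy":-0.035},
    {"dx":0.035,"dy":-0.035},
    {"dx":0.035,"dy":-0.035},
    {},
    {}
  ]
}}

```text
invalid input
```

Run:
```python
from h import *
np.set_printoptions(precision=4,suppress=True)
s=env.observe();print(s["time_s"],s["position"],s["tool_rot"],s["q"])
p=env.get_image("wrist");cv2.imwrite("pics/w1.png",p["color"]);np.save("w1.npy",p,allow_pickle=True)
print(p["eye"],p["orientation"])
for q,z in dict(cell=.038,cell_stud=.038,cradle=0,lamp_handle=.225,lamp=.075,mat=0).items():
    for r in env.tip_of(q,p)[:1]: print(q,r,onz(p,r["location"],z))
```

```text
2.1 [ 0.245  -0.4924  0.2313] [[ 0.8953  0.4455 -0.    ]
 [ 0.4455 -0.8953  0.0001]
 [ 0.     -0.0001 -1.    ]] [-75.8776  21.8072  74.3365   0.0004  83.8594 -12.3351]
[ 0.3203 -0.4552  0.3736] [[ 0.446   0.8463  0.2912]
 [-0.895   0.4214  0.1459]
 [ 0.0008 -0.3257  0.9455]]
```

View pics/w1.png

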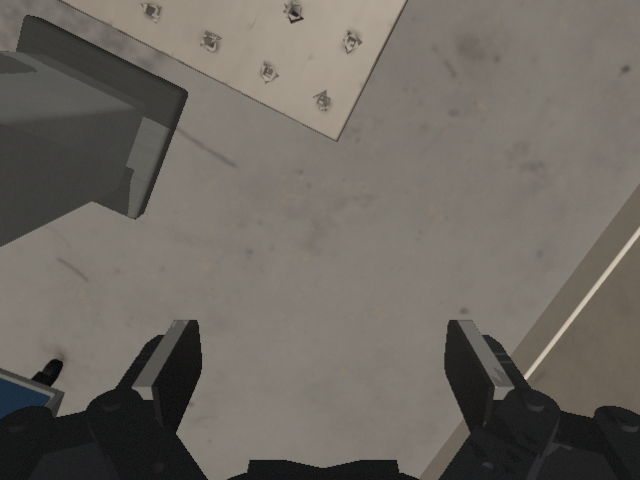

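The move was refused, so the wrist view shows only the floor and table edge. I'll send full rows.

>>> {"name": "arm_command", "arguments": {
  "deltas": [
    {"rx":0,"ry":0,"rz":0.115,"dx":0,"dy":0,"dz":-0.035,"fingers":0.085},
    {"rx":0,"ry":0,"rz":0.115,"dx":0,"dy":0,"dz":-0.035,"fingers":0.085},
    {"rx":0,"ry":0,"rz":0.115,"dx":0,"dy":0,"dz":-0.035,"fingers":0.085},
    {"rx":0,"ry":0,"rz":0.117,"dx":0,"dy":0,"dz":-0.035,"fingers":0.085},
    {"rx":0,"ry":0,"rz":0,"dx":0.035,"dy":-0.035,"dz":0,"fingers":0.085},
    {"rx":0,"ry":0,"rz":0,"dx":0.035,"dy":-0.035,"dz":0,"fingers":0.085},
    {"rx":0,"ry":0,"rz":0,"dx":0.035,"dy":-0.035,"dz":0,"fingers":0.085},
    {"rx":0,"ry":0,"rz":0,"dx":0.035,"dy":-0.035,"dz":0,"fingers":0.085},
    {"rx":0,"ry":0,"rz":0,"dx":0.035,"dy":-0.035,"dz":0,"fingers":0.085},
    {"rx":0,"ry":0,"rz":0,"dx":0.035,"dy":-0.035,"dz":0,"fingers":0.085},
    {"rx":0,"ry":0,"rz":0,"dx":0,"dy":0,"dz":0,"fingers":0.085}
  ],
  "squeeze": 60
}}

```text
time_s: 3.55
position: [0.458, -0.2783, 0.3714]
tool_rot: [[1.0, 0.007, 0.001], [0.007, -1.0, 0.001], [0.001, -0.001, -1.0]]
ft_force: [-0.9, -0.4, -0.3]
grip_width: 0.0847
gripper_force: 0.0
```

Run:
```python
from h import *
np.set_printoptions(precision=4,suppress=True)
p=env.get_image("wrist");cv2.imwrite("pics/w2.png",p["color"]);np.save("w2.npy",p,allow_pickle=True)
for q,z in dict(cell=.038,cell_stud=.038,lamp_handle=.225).items():
    for r in env.tip_of(q,p)[:1]: print(q,r,onz(p,r["location"],z))
```

```text
cell {'location': [313.5, 81.1], 'p': 0.74} [ 0.5473 -0.2685  0.038 ]
cell_stud {'location': [331.2, 35.9], 'p': 0.68} [ 0.5904 -0.2864  0.038 ]
```

View pics/w2.png

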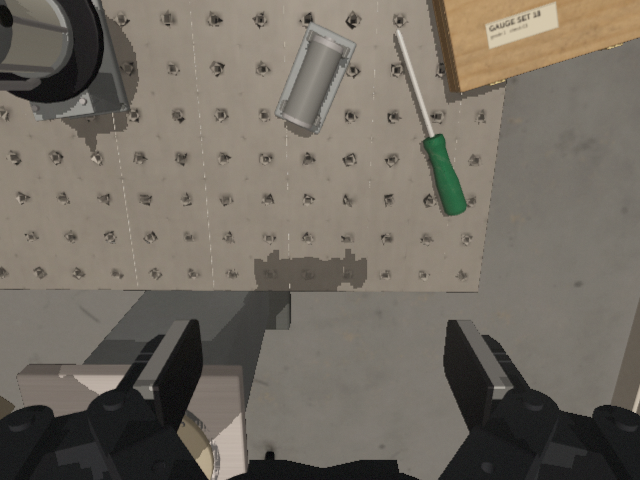

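>>> {"name": "arm_command", "arguments": {
  "deltas": [
    {"rx":0,"ry":0,"rz":0,"dx":0.01,"dy":-0.04,"dz":0,"fingers":0.085},
    {"rx":0,"ry":0,"rz":0,"dx":0.01,"dy":-0.04,"dz":0,"fingers":0.085},
    {"rx":0,"ry":0,"rz":0,"dx":0.01,"dy":-0.04,"dz":0,"fingers":0.085},
    {"rx":0,"ry":0,"rz":0,"dx":0.01,"dy":-0.04,"dz":0,"fingers":0.085},
    {"rx":0,"ry":0,"rz":0,"dx":0.01,"dy":-0.04,"dz":0,"fingers":0.085},
    {"rx":0,"ry":0,"rz":0,"dx":0.01,"dy":-0.04,"dz":0,"fingers":0.085},
    {"rx":0,"ry":0,"rz":0,"dx":0.01,"dy":-0.03,"dz":0,"fingers":0.085},
    {"rx":0,"ry":0,"rz":0,"dx":0,"dy":0,"dz":0,"fingers":0.085}
  ]
}}

```text
time_s: 4.55
position: [0.5255, -0.011, 0.3713]
tool_rot: [[1.0, 0.002, 0.0], [0.002, -1.0, 0.0], [0.0, -0.0, -1.0]]
ft_force: [-0.8, -0.9, -0.7]
grip_width: 0.085
gripper_force: 0.0
```

Run:
```python
from h import *
np.set_printoptions(precision=4,suppress=True)
p=env.get_image("wrist");cv2.imwrite("pics/w3.png",p["color"]);np.save("w3.npy",p,allow_pickle=True)
print(env.observe()["position"])
for q,z in dict(lamp_handle=.225,power_base=0,mat=.0).items():
    for r in env.tip_of(q,p)[:1]: print(q,r,onz(p,r["location"],z))
```

```text
[ 0.5252 -0.0125  0.3713]
lamp_handle {'location': [325.8, 122.8], 'p': 0.64} [ 0.587  -0.0133  0.225 ]
mat {'location': [130.3, 221.5], 'p': 0.89} [0.4492 0.2289 0.    ]
```

View pics/w3.png

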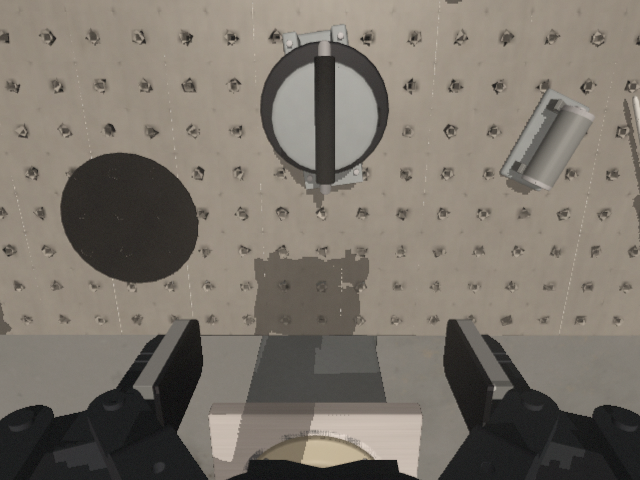

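The wrist view shows the bar vertical from (324,42) to (325,184), and the mat centred at about (130,218). I'll segment both to refine them.

Run:
```python
from h import *
np.set_printoptions(precision=4,suppress=True)
p=np.load("w3.npy",allow_pickle=True).item()
def mat(p,box):
    g=p["color"].max(2);m=np.zeros_like(g);l,t,r,b=box;m[t:b,l:r]=(g[t:b,l:r]<60)*255
    c=max(cv2.findContours(m,0,cv2.CHAIN_APPROX_NONE)[0],key=cv2.contourArea)[:,0]
    w=np.array([onz(p,q,.003)[:2] for q in c.astype(float)])
    (cx,cy),r=cv2.minEnclosingCircle(w.astype(np.float32));A=np.c_[2*w,np.ones(len(w))];s=np.linalg.lstsq(A,(w**2).sum(1),rcond=None)[0]
    return s[:2],np.sqrt(s[2]+s[0]**2+s[1]**2),(cx,cy,r)
print(mat(p,(50,140,210,295)))
t=env.get_image("top"); t0=dict(t);t0["color"]=cv2.imread("pics/top0.png");print(mat(t0,(185,280,275,370)))
g=p["color"].max(2)
for y in range(70,180,12):
    x=np.where(g[y,300:350]<70)[0]+300; print(y,x.min() if len(x) else 0,x.max() if len(x) else 0,end="; ")
for px in [(324.5,70),(324.8,120),(325.3,178)]: print(onz(p,px,.231))
print(p["eye"],p["orientation"])
```

```text
(array([0.4514, 0.2282]), np.float64(0.08319377235146662), (0.45129311084747314, 0.22817100584506989, 0.08431588858366013))
(array([0.4527, 0.2308]), np.float64(0.08209827747833631), (0.45314377546310425, 0.23157386481761932, 0.0841398686170578))
70 315 334; 82 315 334; 94 315 334; 106 315 334; 118 315 334; 130 316 334; 142 316 334; 154 316 334; 166 300 349; 178 316 334; [ 0.6189 -0.0123  0.231 ]
[ 0.5892 -0.0126  0.231 ]
[ 0.5518 -0.0131  0.231 ]
[ 0.6095 -0.0112  0.5136] [[ 0.002   0.9456  0.3253]
 [-1.      0.0019  0.0006]
 [-0.     -0.3253  0.9456]]
```

>>> {"name": "arm_command", "arguments": {
  "deltas": [
    {"rx":0,"ry":0,"rz":0,"dx":0.032,"dy":0,"dz":0,"fingers":0.06},
    {"rx":0,"ry":0,"rz":0.004,"dx":0.031,"dy":0,"dz":0.02,"fingers":0.06},
    {"rx":0,"ry":0,"rz":0,"dx":0,"dy":0,"dz":0.04,"fingers":0.06},
    {"rx":0,"ry":0,"rz":0,"dx":0,"dy":0,"dz":0.04,"fingers":0.06},
    {"rx":0,"ry":0,"rz":0,"dx":0,"dy":0,"dz":0.04,"fingers":0.06},
    {"rx":0,"ry":0,"rz":0,"dx":0,"dy":0,"dz":0.024,"fingers":0.06},
    {"rx":0,"ry":0,"rz":0,"dx":0,"dy":0,"dz":0,"fingers":0.06},
    {"rx":0,"ry":0,"rz":0,"dx":0,"dy":0,"dz":0,"fingers":0.0},
    {"rx":0,"ry":0,"rz":0,"dx":0,"dy":0,"dz":0,"fingers":0.0},
    {"rx":0,"ry":0,"rz":0,"dx":0,"dy":0,"dz":0,"fingers":0.0},
    {"rx":0,"ry":0,"rz":0,"dx":0,"dy":0,"dz":0,"fingers":0.0}
  ],
  "squeeze": 60
}}

```text
time_s: 5.9
position: [0.5886, -0.0125, 0.2089]
tool_rot: [[1.0, -0.004, 0.003], [-0.004, -1.0, -0.0], [0.003, 0.0, -1.0]]
ft_force: [-0.1, 1.3, 5.9]
grip_width: 0.0111
gripper_force: 58.5
```

>>> {"name": "arm_command", "arguments": {
  "deltas": [
    {"rx":0,"ry":0,"rz":0,"dx":0,"dy":0,"dz":-0.008,"fingers":0.0},
    {"rx":0,"ry":0,"rz":0,"dx":0,"dy":0,"dz":-0.015,"fingers":0.0},
    {"rx":0,"ry":0,"rz":0,"dx":0,"dy":0,"dz":-0.017,"fingers":0.0},
    {"rx":0,"ry":0,"rz":0,"dx":0,"dy":0,"dz":0,"fingers":0.0},
    {"rx":0,"ry":0,"rz":0,"dx":-0.006,"dy":-0.01,"dz":0,"fingers":0.0},
    {"rx":0,"ry":0,"rz":0,"dx":-0.012,"dy":-0.02,"dz":0,"fingers":0.0},
    {"rx":0,"ry":0,"rz":0,"dx":-0.016,"dy":-0.03,"dz":0,"fingers":0.0},
    {"rx":0,"ry":0,"rz":0,"dx":-0.017,"dy":-0.03,"dz":0,"fingers":0.0},
    {"rx":0,"ry":0,"rz":0,"dx":-0.017,"dy":-0.03,"dz":0,"fingers":0.0},
    {"rx":0,"ry":0,"rz":0,"dx":-0.017,"dy":-0.03,"dz":0,"fingers":0.0},
    {"rx":0,"ry":0,"rz":0,"dx":-0.017,"dy":-0.03,"dz":0,"fingers":0.0},
    {"rx":0,"ry":0,"rz":0,"dx":-0.017,"dy":-0.03,"dz":0,"fingers":0.0}
  ]
}}

```text
time_s: 7.1
position: [0.468, 0.1995, 0.2462]
tool_rot: [[1.0, -0.004, -0.002], [-0.004, -1.0, -0.0], [-0.002, 0.0, -1.0]]
ft_force: [0.4, -0.9, -2.9]
grip_width: 0.011
gripper_force: 58.5
```

>>> {"name": "arm_command", "arguments": {
  "deltas": [
    {"rx":0,"ry":0,"rz":0,"dx":-0.011,"dy":-0.02,"dz":0,"fingers":0.0},
    {"rx":0,"ry":0,"rz":0,"dx":-0.006,"dy":-0.012,"dz":0.01,"fingers":0.0},
    {"rx":0,"ry":0,"rz":0,"dx":0,"dy":0,"dz":0.02,"fingers":0.0},
    {"rx":0,"ry":0,"rz":0,"dx":0,"dy":0,"dz":0.025,"fingers":0.0},
    {"rx":0,"ry":0,"rz":0,"dx":0,"dy":0,"dz":0.025,"fingers":0.0},
    {"rx":0,"ry":0,"rz":0,"dx":0,"dy":0,"dz":0.015,"fingers":0.0},
    {"rx":0,"ry":0,"rz":0,"dx":0,"dy":0,"dz":0.009,"fingers":0.0},
    {"rx":0,"ry":0,"rz":0,"dx":0,"dy":0,"dz":0,"fingers":0.0}
  ]
}}

```text
time_s: 7.9
position: [0.4524, 0.2298, 0.1418]
tool_rot: [[1.0, -0.005, -0.003], [-0.005, -1.0, -0.001], [-0.003, 0.001, -1.0]]
ft_force: [-0.1, -0.3, -3.4]
grip_width: 0.0109
gripper_force: 58.5
```

>>> {"name": "arm_command", "arguments": {
  "deltas": [
    {"rx":0,"ry":0,"rz":0,"dx":0,"dy":0,"dz":0.002,"fingers":0.0},
    {"rx":0,"ry":0,"rz":0,"dx":0,"dy":0,"dz":0.002,"fingers":0.0},
    {"rx":0,"ry":0,"rz":0,"dx":0,"dy":0,"dz":0.001,"fingers":0.0},
    {"rx":0,"ry":0,"rz":0,"dx":0,"dy":0,"dz":0,"fingers":0.0}
  ]
}}

```text
time_s: 8.3
position: [0.4532, 0.2301, 0.1386]
tool_rot: [[1.0, -0.004, 0.0], [-0.004, -1.0, 0.0], [0.0, -0.0, -1.0]]
ft_force: [0.1, -0.1, -2.9]
grip_width: 0.0115
gripper_force: 58.5
```

>>> {"name": "arm_command", "arguments": {
  "deltas": [
    {"rx":0,"ry":0,"rz":0,"dx":0,"dy":0,"dz":0.001,"fingers":0.0},
    {"rx":0,"ry":0,"rz":0,"dx":0,"dy":0,"dz":0.001,"fingers":0.0},
    {"rx":0,"ry":0,"rz":0,"dx":0,"dy":0,"dz":0,"fingers":0.0}
  ]
}}

```text
time_s: 8.6
position: [0.4535, 0.2306, 0.1372]
tool_rot: [[1.0, -0.004, 0.002], [-0.004, -1.0, 0.001], [0.002, -0.001, -1.0]]
ft_force: [-1.9, 3.6, 3.8]
grip_width: 0.011
gripper_force: 59.4
```

>>> {"name": "arm_command", "arguments": {
  "deltas": [
    {"rx":0,"ry":0,"rz":0,"dx":0,"dy":0,"dz":0,"fingers":0.05},
    {"rx":0,"ry":0,"rz":0,"dx":0,"dy":0,"dz":0,"fingers":0.05},
    {"rx":0,"ry":0,"rz":0,"dx":0,"dy":0,"dz":0,"fingers":0.05},
    {"rx":0,"ry":0,"rz":0,"dx":0,"dy":0,"dz":0,"fingers":0.05},
    {"rx":0,"ry":0,"rz":0,"dx":0,"dy":0,"dz":-0.015,"fingers":0.05},
    {"rx":0,"ry":0,"rz":0,"dx":0,"dy":0,"dz":-0.04,"fingers":0.05},
    {"rx":0,"ry":0,"rz":0,"dx":0,"dy":0,"dz":-0.045,"fingers":0.05},
    {"rx":0,"ry":0,"rz":0,"dx":0,"dy":0,"dz":-0.045,"fingers":0.05},
    {"rx":0,"ry":0,"rz":0,"dx":0,"dy":0,"dz":-0.045,"fingers":0.05},
    {"rx":0,"ry":0,"rz":0,"dx":0,"dy":0,"dz":-0.045,"fingers":0.05},
    {"rx":0,"ry":0,"rz":0,"dx":0.01,"dy":0.04,"dz":0,"fingers":0.05},
    {"rx":0,"ry":0,"rz":0,"dx":0.01,"dy":0.04,"dz":0,"fingers":0.05}
  ]
}}

```text
time_s: 9.8
position: [0.473, 0.1496, 0.3725]
tool_rot: [[1.0, -0.002, 0.003], [-0.002, -1.0, 0.0], [0.003, -0.0, -1.0]]
ft_force: [0.6, 0.9, -0.3]
grip_width: 0.0502
gripper_force: 0.0
```

>>> {"name": "arm_command", "arguments": {
  "deltas": [
    {"rx":0,"ry":0,"rz":0,"dx":0.01,"dy":0.04,"dz":0,"fingers":0.08},
    {"rx":0,"ry":0,"rz":0,"dx":0.01,"dy":0.04,"dz":0,"fingers":0.08},
    {"rx":0,"ry":0,"rz":0,"dx":0.01,"dy":0.04,"dz":0,"fingers":0.08},
    {"rx":0,"ry":0,"rz":0,"dx":0.005,"dy":0.04,"dz":0,"fingers":0.08},
    {"rx":0,"ry":0,"rz":0,"dx":0,"dy":0,"dz":0,"fingers":0.08},
    {"rx":0,"ry":0,"rz":0,"dx":0,"dy":0,"dz":0,"fingers":0.08}
  ]
}}

```text
time_s: 10.4
position: [0.5071, -0.0106, 0.3711]
tool_rot: [[1.0, -0.006, -0.001], [-0.006, -1.0, 0.0], [-0.001, -0.0, -1.0]]
ft_force: [0.7, -0.3, -0.3]
grip_width: 0.0801
gripper_force: 0.0
```

Run:
```python
from h import *
np.set_printoptions(precision=4,suppress=True)
P={n:env.get_image(n) for n in("side","top","wrist")}
print(env.observe()["position"])
for n,p in P.items():
    cv2.imwrite(f"pics/{n}4.png",p["color"]);np.save(n+"4.npy",p,allow_pickle=True)
for q,z in dict(lamp=.003,power_base=0,bay_home=.048,contact_tip=.048,stop_face=.048,cell=.038,cell_stud=.038).items():
    c=[]
    for n,p in P.items():
        for r in env.tip_of(q,p)[:1]: print(q,n,np.round(r["location"],1),round(r["p"],2),onz(p,r["location"],z)[:2]);c.append(ray(p,r["location"]))
    if len(c)>1: print("   tri",tri(c))
cv2.imwrite("pics/w4c.png",cv2.resize(P["wrist"]["color"][0:240,160:480],(800,600),interpolation=cv2.INTER_CUBIC))
```

```text
[ 0.507  -0.0091  0.3715]
lamp side [372.7 334.1] 0.7 [ 0.7296 -0.1493]
lamp top [226.  323.4] 0.77 [0.4544 0.2375]
lamp wrist [128.3 208.2] 0.84 [0.4499 0.2294]
   tri (array([ 0.5389,  0.2305, -0.2363]), [261.9, 94.5, 171.6])
power_base side [308.2 285.8] 0.72 [ 0.5852 -0.0062]
power_base wrist [323.7  85.7] 0.87 [ 0.5916 -0.0112]
   tri (array([ 0.5886, -0.0114,  0.0057]), [3.0, 3.0])
bay_home side [306.1 271.4] 0.9 [ 0.5815 -0.0066]
bay_home top [227.  322.8] 0.71 [0.4553 0.2278]
bay_home wrist [323.7  86.7] 0.68 [ 0.5906 -0.0111]
   tri (array([ 0.5406,  0.1029, -0.022 ]), [44.9, 159.1, 124.6])
contact_tip side [297.2 274.9] 0.9 [ 0.5618 -0.0181]
contact_tip wrist [332.8 126.6] 0.76 [ 0.5508 -0.0206]
   tri (array([ 0.5565, -0.0205,  0.051 ]), [5.5, 5.5])
stop_face side [325.4 265.8] 0.91 [0.6253 0.0123]
stop_face top [325.1 238.7] 0.79 [0.6409 0.0013]
stop_face wrist [321.6  46.1] 0.7 [ 0.6288 -0.0091]
   tri (array([ 0.6304, -0.0043,  0.0661]), [4.9, 9.7, 5.7])
cell side [283.8 367. ] 0.82 [ 0.5479 -0.2629]
cell top [442.  275.6] 0.7 [ 0.5494 -0.2648]
cell wrist [561.4 130.2] 0.82 [ 0.5454 -0.2677]
   tri (array([ 0.5477, -0.265 ,  0.0418]), [0.8, 1.7, 2.0])
cell_stud side [305.8 375.6] 0.88 [ 0.5922 -0.2822]
cell_stud top [449.2 257. ] 0.78 [ 0.5919 -0.2837]
cell_stud wrist [585.8  87.6] 0.84 [ 0.5889 -0.2856]
   tri (array([ 0.591 , -0.2837,  0.0404]), [1.4, 0.9, 2.1])
```

View pics/w4c.png

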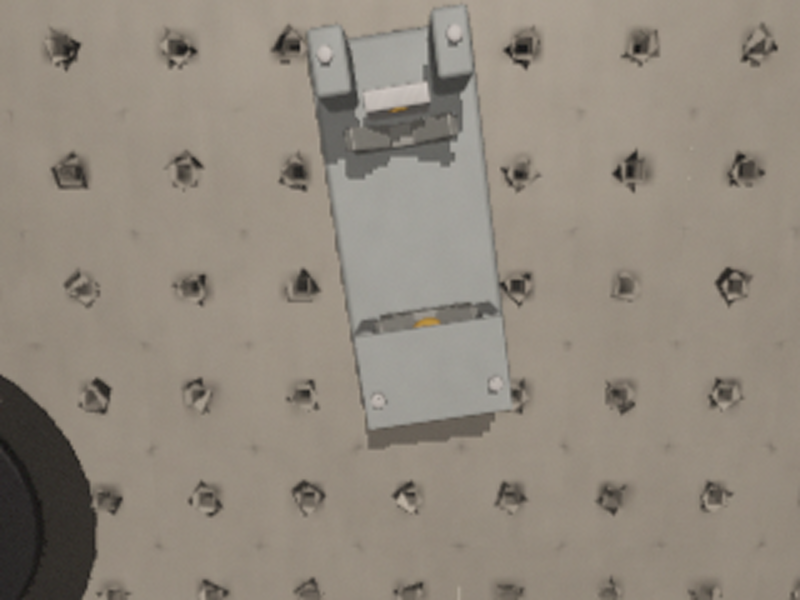

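The lamp is upright on the mat. In the crop (2.5x, offset 160,0) the roof corners are (368,428), (510,410), (354,335) and (502,316), and the stop's top near edge runs (366,110)-(429,100). I'll fit the base pose.

Run:
```python
from h import *
from scipy.optimize import least_squares
np.set_printoptions(precision=4,suppress=True)
p=np.load("wrist4.npy",allow_pickle=True).item()
C=[((368,428),(-78,35,75)),((510,410),(-78,-35,75)),((354,335),(-38,35,75)),((502,316),(-38,-35,75))]
px=np.array([[160+c[0][0]/2.5,c[0][1]/2.5] for c in C])
W=lambda t,b:np.array([t[0]+np.cos(t[2])*b[0]-np.sin(t[2])*b[1],t[1]+np.sin(t[2])*b[0]+np.cos(t[2])*b[1],b[2]])
f=lambda t:np.concatenate([proj(p,W(t,np.array(b)/1000))-q for (_,b),q in zip(C,px)])
s=least_squares(f,[.589,-.011,.1]);t=s.x;print(t[:2],np.degrees(t[2]),s.fun*2.5)
def inb(c,z):
    X=onz(p,(160+c[0]/2.5,c[1]/2.5),z/1000);d=X[:2]-t[:2];cc,ss=np.cos(t[2]),np.sin(t[2]);return np.round(np.array([cc*d[0]+ss*d[1],-ss*d[0]+cc*d[1]])*1000,1)
for c,z in [((366,110),54),((429,100),54),((364,92),54),((427,83),54),((428,322),48),((307,30),75),((341,24),75),((318,97),75),((435,78),75),((471,75),75),((430,12),75),((466,5),75),((340,230),12),((492,230),12)]: print(c,z,inb(c,z))
# cell measures from w2 (close)
w=np.load("w2.npy",allow_pickle=True).item()
cv2.imwrite("pics/w2c.png",cv2.resize(w["color"][0:150,240:400],(800,750),interpolation=cv2.INTER_CUBIC)[:600])
cv2.imwrite("pics/w4d.png",0*p["color"])
```

```text
[ 0.5883 -0.0136] 6.97726875544546 [-13.5853   4.8639  14.009    1.7411 -13.6082  -0.7066  13.0255  -4.118 ]
(366, 110) 54 [44.  14.1]
(429, 100) 54 [ 44.5 -10.8]
(364, 92) 54 [50.5 14. ]
(427, 83) 54 [ 50.7 -10.8]
(428, 322) 48 [-40.1  -0.5]
(307, 30) 75 [71.5 31.4]
(341, 24) 75 [71.9 18.8]
(318, 97) 75 [48.8 30.8]
(435, 78) 75 [ 49.8 -13.3]
(471, 75) 75 [ 49.1 -26.6]
(430, 12) 75 [ 71.8 -14. ]
(466, 5) 75 [ 72.4 -27.3]
(340, 230) 12 [ 0.9 33.2]
(492, 230) 12 [ -7.5 -33.6]
```

View pics/w2c.png

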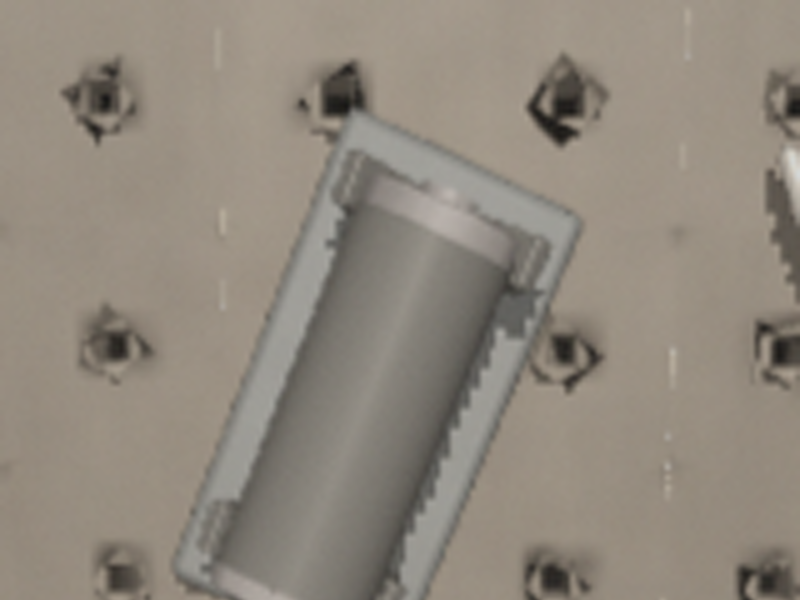

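Run:
```python
from h import *
from scipy.optimize import least_squares
np.set_printoptions(precision=4,suppress=True)
p=np.load("wrist4.npy",allow_pickle=True).item()
def C(t):
    h,e,sx=t[3:6]
    return [((368,428),(e,h,75)),((510,410),(e,-h,75)),((354,335),(-38,h,75)),((502,316),(-38,-h,75)),((366,110),(sx,13,54)),((429,100),(sx,-13,54)),
 ((364,92),(sx+8,13,54)),((427,83),(sx+8,-13,54)),((307,30),(74,30,75)),((341,24),(74,16,75)),((318,97),(50,30,75)),((435,78),(50,-16,75)),((471,75),(50,-30,75)),((430,12),(74,-16,75)),((466,5),(74,-30,75))]
W=lambda t,b:np.array([t[0]+np.cos(t[2])*b[0]-np.sin(t[2])*b[1],t[1]+np.sin(t[2])*b[0]+np.cos(t[2])*b[1],b[2]])
f=lambda t:np.concatenate([proj(p,W(t,np.array(b)/1000))-(160+q[0]/2.5,q[1]/2.5) for q,b in C(t)])*2.5
s=least_squares(f,[.589,-.011,.1,30,-78,45],loss="soft_l1",x_scale=[.01,.01,.1,5,5,5],f_scale=3);t=s.x;print(t,np.degrees(t[2]));print(f(t).reshape(-1,2).round(1).tolist())
print("contact",proj(p,W(t,np.array((-37,0,48))/1000)))
w=np.load("w2.npy",allow_pickle=True).item()
# cell outline & stud in w2c crop scale 5, offset (240,0)
q=lambda x,y:(240+x/5,y/5)
def on(c,z): return onz(w,q(*c),z)[:2]
# cradle plate top z=8 corners
a,b,c=on((355,112),8e-3),on((582,218),8e-3),on((178,575),8e-3)
print("cradle",a,b,c,np.linalg.norm(a-b),np.linalg.norm(a-c),"ctr",(b+c)/2,np.degrees(np.arctan2(*(a-c)[::-1])))
# sleeve silhouettes
l1,l2,r1,r2=[on(k,.038) for k in((352,215),(240,500),(508,270),(418,510))]
print("sil",[np.degrees(np.arctan2(*(u-v)[::-1])) for u,v in((l1,l2),(r1,r2))],"endmid",on((435,240),.038+.017), (l1+r1)/2)
print("stud",on((450,190),.038))
```

```text
[  0.5866  -0.0127   0.1378  29.4819 -75.1497  44.9459] 7.893480979023019
[[-0.1, 1.0], [0.6, -1.1], [-0.3, 2.7], [-1.6, 0.4], [-1.3, 2.5], [1.4, 2.3], [-2.4, -1.6], [0.6, -2.9], [-2.4, -1.2], [1.4, -1.1], [-2.4, 2.7], [2.7, 2.8], [4.2, -0.0], [-0.9, -2.9], [1.3, -1.9]]
contact [330.1459 127.3641]
cradle [ 0.6064 -0.2652] [ 0.5861 -0.3142] [ 0.5111 -0.2249] 0.053008395639174186 0.10354021321810222 ctr [ 0.5486 -0.2695] -22.941511086314044
sil [np.float64(-23.23871776366722), np.float64(-20.977009214121644)] endmid [ 0.5778 -0.2821] [ 0.5787 -0.2813]
stud [ 0.5885 -0.2852]
```

Base pose is about (0.5866,-0.0127), yaw 7.9°, with the stop near nominal. The cell is at about (0.5478,-0.2682), yaw -22.7°. Going above the cell.

>>> {"name": "arm_command", "arguments": {
  "deltas": [
    {"rx":0,"ry":0,"rz":0,"dx":0.006,"dy":0.037,"dz":0,"fingers":0.085},
    {"rx":0,"ry":0,"rz":0,"dx":0.006,"dy":0.037,"dz":0,"fingers":0.085},
    {"rx":0,"ry":0,"rz":0,"dx":0.006,"dy":0.037,"dz":0,"fingers":0.085},
    {"rx":0,"ry":0,"rz":0,"dx":0.006,"dy":0.037,"dz":0,"fingers":0.085},
    {"rx":0,"ry":0,"rz":0,"dx":0.006,"dy":0.037,"dz":0,"fingers":0.085},
    {"rx":0,"ry":0,"rz":0,"dx":0.005,"dy":0.037,"dz":0,"fingers":0.085},
    {"rx":0,"ry":0,"rz":0,"dx":0.005,"dy":0.036,"dz":0,"fingers":0.085},
    {"rx":0,"ry":0,"rz":0.13,"dx":0,"dy":0,"dz":0.04,"fingers":0.085},
    {"rx":0,"ry":0,"rz":0.13,"dx":0,"dy":0,"dz":0.04,"fingers":0.085},
    {"rx":0,"ry":0,"rz":0.13,"dx":0,"dy":0,"dz":0.04,"fingers":0.085},
    {"rx":0,"ry":0,"rz":0,"dx":0,"dy":0,"dz":0.04,"fingers":0.085},
    {"rx":0,"ry":0,"rz":0,"dx":0,"dy":0,"dz":0,"fingers":0.085}
  ]
}}

```text
time_s: 12.8
position: [0.5443, -0.267, 0.2063]
tool_rot: [[0.923, -0.384, -0.008], [-0.384, -0.923, 0.006], [-0.01, -0.003, -1.0]]
ft_force: [-0.3, 0.4, 0.3]
grip_width: 0.0847
gripper_force: 0.0
```

Run:
```python
from h import *
np.set_printoptions(precision=4,suppress=True)
p=env.get_image("wrist");cv2.imwrite("pics/w5.png",p["color"]);np.save("w5.npy",p,allow_pickle=True)
s=env.observe();print(s["time_s"],s["position"],s["tool_rot"],s["q"])
for q,z in dict(cell=.038,cell_stud=.038).items():
    for r in env.tip_of(q,p)[:1]: print(q,r,onz(p,r["location"],z))
```

```text
12.85 [ 0.5455 -0.2679  0.2101] [[ 0.9234 -0.3838 -0.0034]
 [-0.3838 -0.9234  0.0026]
 [-0.0042 -0.0011 -1.    ]] [-37.3049  28.62    66.5169   0.0006  85.1104  75.2653]
cell {'location': [321.2, 202.4], 'p': 0.75} [ 0.5454 -0.2663  0.038 ]
cell_stud {'location': [323.9, 138.9], 'p': 0.89} [ 0.5876 -0.2859  0.038 ]
```

View pics/w5.png

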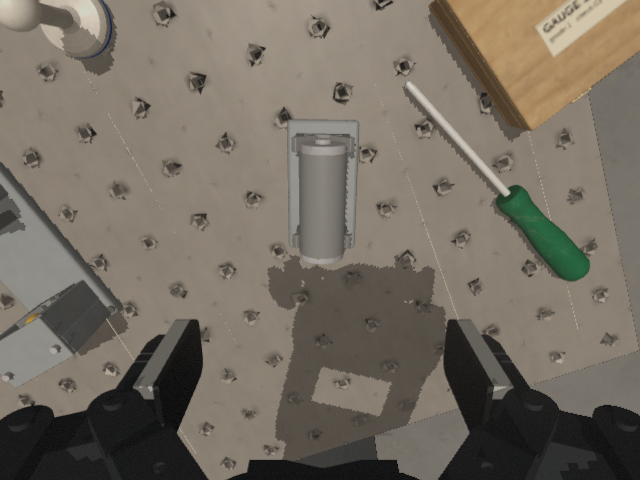

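The cell is centred between the pads (column 323) and spans rows 137–264. Descending and gripping.

>>> {"name": "arm_command", "arguments": {
  "deltas": [
    {"rx":0,"ry":0,"rz":0,"dx":0.001,"dy":0,"dz":0.04,"fingers":0.085},
    {"rx":0,"ry":0,"rz":0,"dx":0,"dy":0,"dz":0.04,"fingers":0.085},
    {"rx":0,"ry":0,"rz":0,"dx":0,"dy":0,"dz":0.04,"fingers":0.085},
    {"rx":0,"ry":0,"rz":0,"dx":0,"dy":0,"dz":0.04,"fingers":0.085},
    {"rx":0,"ry":0,"rz":0,"dx":0,"dy":0,"dz":0.02,"fingers":0.085},
    {"rx":0,"ry":0,"rz":0,"dx":0,"dy":0,"dz":0.01,"fingers":0.085},
    {"rx":0,"ry":0,"rz":0,"dx":0,"dy":0,"dz":0,"fingers":0.085},
    {"rx":0,"ry":0,"rz":0,"dx":0,"dy":0,"dz":0,"fingers":0.085}
  ]
}}

```text
time_s: 13.75
position: [0.5481, -0.2695, 0.0234]
tool_rot: [[0.923, -0.384, 0.003], [-0.384, -0.923, -0.002], [0.004, 0.001, -1.0]]
ft_force: [-0.5, 0.8, -0.4]
grip_width: 0.085
gripper_force: 0.0
```

>>> {"name": "arm_command", "arguments": {
  "deltas": [
    {"rx":0,"ry":0,"rz":0,"dx":0,"dy":0,"dz":0.003,"fingers":0.085},
    {"rx":0,"ry":0,"rz":0,"dx":0,"dy":0,"dz":0,"fingers":0.03},
    {"rx":0,"ry":0,"rz":0,"dx":0,"dy":0,"dz":0,"fingers":0.02},
    {"rx":0,"ry":0,"rz":0,"dx":0,"dy":0,"dz":0,"fingers":0.02},
    {"rx":0,"ry":0,"rz":0,"dx":0,"dy":0,"dz":0,"fingers":0.02},
    {"rx":0,"ry":0,"rz":0,"dx":0,"dy":0,"dz":0,"fingers":0.02},
    {"rx":0,"ry":0,"rz":0,"dx":0,"dy":0,"dz":0,"fingers":0.02}
  ],
  "squeeze": 70
}}

```text
time_s: 14.45
position: [0.5477, -0.2674, 0.019]
tool_rot: [[0.923, -0.384, 0.002], [-0.384, -0.923, 0.002], [0.001, -0.002, -1.0]]
ft_force: [2.2, 7.0, 6.8]
grip_width: 0.0323
gripper_force: 68.9
```

>>> {"name": "arm_command", "arguments": {
  "deltas": [
    {"rx":0,"ry":0,"rz":0,"dx":0,"dy":0,"dz":-0.02,"fingers":0.02},
    {"rx":0,"ry":0,"rz":-0.133,"dx":0,"dy":0,"dz":-0.03,"fingers":0.02},
    {"rx":0,"ry":0,"rz":-0.133,"dx":0,"dy":0,"dz":-0.03,"fingers":0.02},
    {"rx":0,"ry":0,"rz":-0.133,"dx":0,"dy":0,"dz":-0.03,"fingers":0.02},
    {"rx":0,"ry":0,"rz":-0.133,"dx":0,"dy":0,"dz":-0.03,"fingers":0.02},
    {"rx":0,"ry":0,"rz":0,"dx":0.0125,"dy":-0.0353,"dz":0,"fingers":0.02},
    {"rx":0,"ry":0,"rz":0,"dx":0.0125,"dy":-0.0353,"dz":0,"fingers":0.02},
    {"rx":0,"ry":0,"rz":0,"dx":0.0125,"dy":-0.0353,"dz":0,"fingers":0.02},
    {"rx":0,"ry":0,"rz":0,"dx":0.0125,"dy":-0.0353,"dz":0,"fingers":0.02},
    {"rx":0,"ry":0,"rz":0,"dx":0.0125,"dy":-0.0353,"dz":0,"fingers":0.02},
    {"rx":0,"ry":0,"rz":0,"dx":0.0125,"dy":-0.0353,"dz":0,"fingers":0.02},
    {"rx":0,"ry":0,"rz":0,"dx":0.0125,"dy":-0.0353,"dz":0,"fingers":0.02}
  ]
}}

```text
time_s: 15.65
position: [0.5996, -0.0103, 0.1581]
tool_rot: [[0.991, 0.137, -0.001], [0.137, -0.991, 0.0], [-0.001, -0.0, -1.0]]
ft_force: [0.1, -0.4, -1.6]
grip_width: 0.0323
gripper_force: 70.0
```

>>> {"name": "arm_command", "arguments": {
  "deltas": [
    {"rx":0,"ry":0.1163,"rz":0,"dx":0,"dy":0,"dz":0,"fingers":0.02},
    {"rx":0,"ry":0.1163,"rz":0,"dx":0,"dy":0,"dz":0,"fingers":0.02},
    {"rx":0,"ry":0.1163,"rz":0,"dx":0,"dy":0,"dz":0,"fingers":0.02},
    {"rx":0,"ry":0,"rz":0,"dx":0,"dy":0,"dz":0,"fingers":0.02},
    {"rx":0,"ry":0,"rz":0,"dx":0,"dy":0,"dz":0,"fingers":0.02}
  ]
}}

```text
time_s: 16.15
position: [0.5996, -0.0121, 0.1585]
tool_rot: [[0.932, 0.137, 0.336], [0.129, -0.991, 0.047], [0.34, -0.0, -0.941]]
ft_force: [0.4, -0.7, -0.5]
grip_width: 0.0323
gripper_force: 69.9
```

```bash
cat > b.py <<'E'
from h import *
np.set_printoptions(precision=4,suppress=True)
T=np.array([.5866,-.0127]);yaw=np.radians(7.9);CT=np.array([-.001,0,-.019])
RB=np.array([[np.cos(yaw),-np.sin(yaw),0],[np.sin(yaw),np.cos(yaw),0],[0,0,1]])
def st():
    s=env.observe();R=np.array(s["tool_rot"]);C=np.array(s["position"])+R@CT
    c=RB.T@(C-[*T,0]);u=RB.T@R[:,0];print("t",s["time_s"],"C base mm",c*1000,"E",(c-.045*u)*1000,"u",u,"tilt",np.degrees(np.arcsin(u[2])),"f",RB.T@s["ft_force"]);return c,R
def go(c,R,ctgt): print("tool delta mm",R.T@RB@(np.array(ctgt)/1000-c)*1000)
E
python3 - <<'E'
from b import *
c,R=st();go(c,R,(14.3,0,70.4))
p=env.get_image("wrist");np.save("w6.npy",p,allow_pickle=True)
for q in("cell_stud","stop_face"):
  for r in env.tip_of(q,p)[:1]:
    X=c+R@[0,0,0] if 0 else None; print(q,r)
    w=[np.array([*T,0])+RB@(c+RB.T@R[:,0]*.045)]; print("expected stud px",proj(p,w[0]))
cv2.imwrite("pics/w6.png",p["color"])
E
```

```text
t 16.15 C base mm [  5.6007  -1.1853 176.039 ] E [-36.7239  -1.1656 160.7541] u [ 0.9405 -0.0004  0.3397] tilt 19.856502023456144 f [ 0.2678 -0.7798 -0.4686]
tool delta mm [-27.7003  -1.1742 102.3132]
cell_stud {'location': [324.2, 227.0], 'p': 0.88}
expected stud px [321.4063 226.2102]
```

View pics/w6.png

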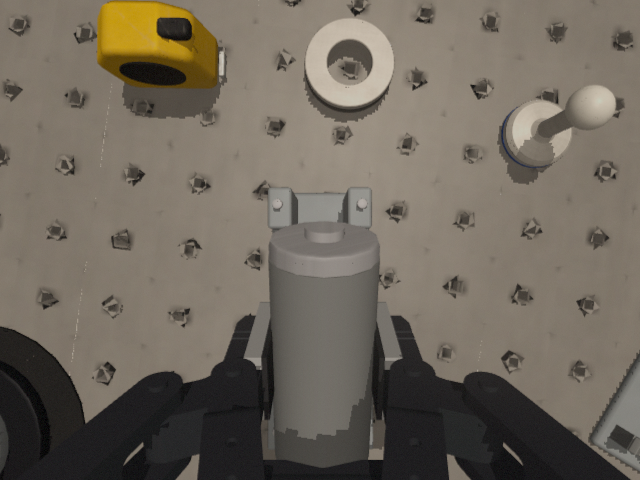

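The cell sits well in the grip, with the stud at (324,227) against an expected (321,226). The rear cheeks beyond span columns 267–372, so I can check the sideways alignment relative to the stud.

Run:
```python
from b import *
p=np.load("w6.npy",allow_pickle=True).item()
g=p["color"].astype(int)
for r in (195,200,205): print(r,g[r,258:304:2].mean(1).round().astype(int).tolist(),g[r,338:382:2].mean(1).round().astype(int).tolist())
w2b=lambda X:(RB.T@(X-[*T,0]))*1000
for r in(190,205): print([w2b(onz(p,(c,r),.075)) for c in(267,297,343,372)])
s=(176.04+.045*339.7)/1000
print("stud meas",w2b(onz(p,(324.2,227),s)))
```

```text
195 [91, 67, 99, 105, 103, 106, 134, 139, 141, 143, 144, 145, 145, 148, 149, 147, 122, 70, 63, 132, 134, 133, 132] [136, 136, 136, 130, 65, 103, 134, 145, 145, 146, 146, 146, 146, 146, 146, 146, 125, 134, 138, 137, 137, 137]
200 [128, 128, 97, 126, 123, 109, 133, 142, 156, 164, 168, 140, 145, 148, 147, 145, 121, 70, 66, 68, 132, 142, 140] [145, 145, 129, 63, 63, 103, 135, 146, 146, 146, 143, 170, 171, 166, 136, 143, 125, 134, 138, 138, 137, 136]
205 [133, 132, 132, 132, 132, 111, 134, 131, 160, 164, 167, 164, 109, 145, 145, 144, 121, 70, 67, 66, 132, 142, 141] [146, 147, 101, 64, 64, 104, 135, 146, 146, 115, 144, 167, 168, 163, 140, 143, 123, 132, 138, 138, 138, 137]
[array([72.5792, 30.2453, 75.    ]), array([72.5816, 13.0676, 75.    ]), array([ 72.5855, -13.2737,  75.    ]), array([ 72.5878, -29.8814,  75.    ])]
[array([63.9803, 30.2278, 75.    ]), array([63.9826, 13.0591, 75.    ]), array([ 63.9859, -13.2684,  75.    ]), array([ 63.9881, -29.8674,  75.    ])]
stud meas [ 47.6871  -2.0471 191.3265]
```

>>> {"name": "arm_command", "arguments": {
  "deltas": [
    {"rx":0,"ry":0,"rz":0,"dx":0,"dy":-0.002,"dz":0.03,"fingers":0.02},
    {"rx":0,"ry":0,"rz":0,"dx":0,"dy":0,"dz":0.03,"fingers":0.02},
    {"rx":0,"ry":0,"rz":0,"dx":0,"dy":0,"dz":0.025,"fingers":0.02},
    {"rx":0,"ry":0,"rz":0,"dx":-0.005,"dy":0,"dz":0.012,"fingers":0.02},
    {"rx":0,"ry":0,"rz":0,"dx":-0.01,"dy":0,"dz":0.004,"fingers":0.02},
    {"rx":0,"ry":0,"rz":0,"dx":-0.01,"dy":0,"dz":0,"fingers":0.02},
    {"rx":0,"ry":0,"rz":0,"dx":0,"dy":0,"dz":0,"fingers":0.02},
    {"rx":0,"ry":0,"rz":0,"dx":0,"dy":0,"dz":0,"fingers":0.02},
    {"rx":0,"ry":0,"rz":0,"dx":0,"dy":0,"dz":0,"fingers":0.02}
  ]
}}

```text
time_s: 17.2
position: [0.611, -0.0085, 0.0557]
tool_rot: [[0.93, 0.137, 0.34], [0.129, -0.991, 0.047], [0.343, 0.001, -0.939]]
ft_force: [-1.0, 0.3, -1.1]
grip_width: 0.032
gripper_force: 70.9
```

Run:
```python
from b import *
c,R=st();go(c,R,(14.3,.9,70.4))
```

```text
t 17.2 C base mm [17.2482  0.7847 73.179 ] E [-25.017    0.7829  57.7305] u [0.9392 0.     0.3433] tilt 20.078120391508005 f [-0.9502  0.4432 -1.0954]
tool delta mm [-3.723  -0.1165  1.5979]
```

>>> {"name": "arm_command", "arguments": {
  "deltas": [
    {"rx":0,"ry":0,"rz":0,"dx":-0.003,"dy":0,"dz":0.002,"fingers":0.02},
    {"rx":0,"ry":0,"rz":0,"dx":-0.003,"dy":0,"dz":0,"fingers":0.02},
    {"rx":0,"ry":0,"rz":0,"dx":-0.003,"dy":0,"dz":0,"fingers":0.02},
    {"rx":0,"ry":0,"rz":0,"dx":0,"dy":0,"dz":0,"fingers":0.02},
    {"rx":0,"ry":0,"rz":0,"dx":0,"dy":0,"dz":0,"fingers":0.02}
  ]
}}

```text
time_s: 17.7
position: [0.6027, -0.0095, 0.05]
tool_rot: [[0.931, 0.137, 0.339], [0.129, -0.991, 0.047], [0.342, 0.0, -0.94]]
ft_force: [0.2, 0.0, -1.6]
grip_width: 0.0323
gripper_force: 70.9
```

Run:
```python
from b import *
c,R=st()
```

```text
t 17.7 C base mm [ 8.9623  0.9422 67.4631] E [-33.3246   0.9484  52.0741] u [ 0.9397 -0.0001  0.342 ] tilt 19.997482603817122 f [ 0.1653 -0.0008 -1.6364]
```

>>> {"name": "arm_command", "arguments": {
  "deltas": [
    {"rx":0,"ry":0,"rz":0,"dx":-0.003,"dy":0,"dz":-0.0003,"fingers":0.02},
    {"rx":0,"ry":0,"rz":0,"dx":-0.003,"dy":0,"dz":-0.0003,"fingers":0.02},
    {"rx":0,"ry":0,"rz":0,"dx":-0.003,"dy":0,"dz":-0.0003,"fingers":0.02},
    {"rx":0,"ry":0,"rz":0,"dx":0,"dy":0,"dz":0,"fingers":0.02},
    {"rx":0,"ry":0,"rz":0,"dx":0,"dy":0,"dz":0,"fingers":0.02}
  ]
}}

```text
time_s: 18.2
position: [0.5949, -0.0108, 0.0485]
tool_rot: [[0.93, 0.137, 0.341], [0.129, -0.991, 0.047], [0.344, 0.001, -0.939]]
ft_force: [4.2, 1.7, 2.8]
grip_width: 0.0322
gripper_force: 71.1
```

Run:
```python
from b import *
c,R=st()
```

```text
t 18.2 C base mm [ 0.9757  0.8068 66.0047] E [-41.274    0.8157  50.514 ] u [ 0.9389 -0.0002  0.3442] tilt 20.135334937794465 f [4.3829 1.0997 2.8092]
```

>>> {"name": "arm_command", "arguments": {
  "deltas": [
    {"rx":0,"ry":0,"rz":0,"dx":-0.003,"dy":0,"dz":-0.0003,"fingers":0.02},
    {"rx":0,"ry":0,"rz":0,"dx":-0.003,"dy":0,"dz":-0.0003,"fingers":0.02},
    {"rx":0,"ry":0,"rz":0,"dx":0,"dy":0,"dz":0,"fingers":0.02},
    {"rx":0,"ry":0,"rz":0,"dx":0,"dy":0,"dz":0,"fingers":0.02}
  ]
}}

```text
time_s: 18.6
position: [0.59, -0.0119, 0.0477]
tool_rot: [[0.929, 0.137, 0.343], [0.129, -0.991, 0.046], [0.346, 0.002, -0.938]]
ft_force: [7.2, 2.2, 5.1]
grip_width: 0.0324
gripper_force: 71.3
```

Run:
```python
from b import *
c,R=st()
```

```text
t 18.6 C base mm [-4.0122  0.405  65.137 ] E [-46.226    0.4079  49.5486] u [ 0.9381 -0.0001  0.3464] tilt 20.267840649448747 f [7.447  1.2156 5.0746]
```

>>> {"name": "arm_command", "arguments": {
  "deltas": [
    {"rx":0,"ry":0,"rz":0,"dx":-0.002,"dy":0,"dz":0,"fingers":0.02},
    {"rx":0,"ry":0,"rz":0,"dx":-0.002,"dy":0,"dz":0,"fingers":0.02},
    {"rx":0,"ry":0,"rz":0,"dx":0,"dy":0,"dz":0,"fingers":0.02},
    {"rx":0,"ry":0,"rz":0,"dx":0,"dy":0,"dz":0,"fingers":0.02}
  ]
}}

```text
time_s: 19.0
position: [0.5869, -0.0125, 0.0467]
tool_rot: [[0.929, 0.137, 0.345], [0.129, -0.991, 0.045], [0.348, 0.002, -0.938]]
ft_force: [7.4, 2.1, 6.6]
grip_width: 0.0324
gripper_force: 71.3
```

Run:
```python
from b import *
c,R=st()
```

```text
t 19.0 C base mm [-7.2207  0.1576 64.1485] E [-49.4122   0.1556  48.4998] u [0.9376 0.     0.3477] tilt 20.349683124018334 f [7.66   1.0251 6.5931]
```

>>> {"name": "arm_command", "arguments": {
  "deltas": [
    {"rx":0,"ry":-0.059,"rz":0,"dx":-0.0015,"dy":0,"dz":0.0027,"fingers":0.02},
    {"rx":0,"ry":-0.059,"rz":0,"dx":-0.0015,"dy":0,"dz":0.0027,"fingers":0.02},
    {"rx":0,"ry":0,"rz":0,"dx":0,"dy":0,"dz":0,"fingers":0.02},
    {"rx":0,"ry":0,"rz":0,"dx":0,"dy":0,"dz":0,"fingers":0.02}
  ]
}}

```text
time_s: 19.4
position: [0.5861, -0.0126, 0.0403]
tool_rot: [[0.963, 0.137, 0.233], [0.134, -0.991, 0.03], [0.235, 0.002, -0.972]]
ft_force: [8.3, 0.4, 4.1]
grip_width: 0.0321
gripper_force: 71.2
```

Run:
```python
from b import *
c,R=st()
```

```text
t 19.4 C base mm [-5.9499  0.2075 58.5458] E [-49.6885   0.192   47.966 ] u [0.972  0.0003 0.2351] tilt 13.597981993344671 f [ 8.3247 -0.7334  4.1132]
```

>>> {"name": "arm_command", "arguments": {
  "deltas": [
    {"rx":0,"ry":-0.059,"rz":0,"dx":-0.0016,"dy":0,"dz":0.0027,"fingers":0.02},
    {"rx":0,"ry":-0.059,"rz":0,"dx":-0.0016,"dy":0,"dz":0.0027,"fingers":0.02},
    {"rx":0,"ry":0,"rz":0,"dx":0,"dy":0,"dz":0,"fingers":0.02},
    {"rx":0,"ry":0,"rz":0,"dx":0,"dy":0,"dz":0,"fingers":0.02}
  ]
}}

```text
time_s: 19.8
position: [0.5841, -0.0129, 0.0343]
tool_rot: [[0.983, 0.137, 0.119], [0.137, -0.991, 0.014], [0.119, 0.002, -0.993]]
ft_force: [9.6, 1.0, 5.6]
grip_width: 0.0318
gripper_force: 71.4
```

Run:
```python
from b import *
c,R=st()
```

```text
t 19.8 C base mm [-5.7282  0.2005 53.0544] E [-50.4068   0.1915  47.6853] u [0.9929 0.0002 0.1193] tilt 6.852453961896102 f [ 9.6139 -0.3576  5.6498]
```

>>> {"name": "arm_command", "arguments": {
  "deltas": [
    {"rx":0,"ry":-0.059,"rz":0,"dx":-0.0014,"dy":0,"dz":0.0026,"fingers":0.02},
    {"rx":0,"ry":-0.059,"rz":0,"dx":-0.0014,"dy":0,"dz":0.0026,"fingers":0.02},
    {"rx":0,"ry":0,"rz":0,"dx":0,"dy":0,"dz":0,"fingers":0.02},
    {"rx":0,"ry":0,"rz":0,"dx":0,"dy":0,"dz":0,"fingers":0.02}
  ]
}}

```text
time_s: 20.2
position: [0.5819, -0.013, 0.029]
tool_rot: [[0.99, 0.139, 0.003], [0.139, -0.99, -0.002], [0.002, 0.002, -1.0]]
ft_force: [9.8, 2.7, 5.7]
grip_width: 0.0326
gripper_force: 71.4
```

Run:
```python
from b import *
c,R=st()
```

```text
t 20.2 C base mm [-5.7223  0.3944 48.0238] E [-50.7222   0.3412  47.9242] u [1.     0.0012 0.0022] tilt 0.12681470995953695 f [10.1098  1.276   5.68  ]
```

>>> {"name": "arm_command", "arguments": {
  "deltas": [
    {"rx":0,"ry":0,"rz":0,"dx":0.002,"dy":0,"dz":0,"fingers":0.02},
    {"rx":0,"ry":0,"rz":0,"dx":0.002,"dy":0,"dz":0,"fingers":0.02},
    {"rx":0,"ry":0,"rz":0,"dx":0,"dy":0,"dz":0,"fingers":0.02}
  ]
}}

```text
time_s: 20.5
position: [0.5827, -0.0128, 0.0288]
tool_rot: [[0.99, 0.139, -0.005], [0.139, -0.99, -0.002], [-0.005, 0.002, -1.0]]
ft_force: [-4.7, -2.3, 14.7]
grip_width: 0.0318
gripper_force: 72.3
```

>>> {"name": "arm_command", "arguments": {
  "deltas": [
    {"rx":0,"ry":0,"rz":0,"dx":0.001,"dy":0,"dz":0,"fingers":0.02},
    {"rx":0,"ry":0,"rz":0,"dx":0.001,"dy":0,"dz":0,"fingers":0.02},
    {"rx":0,"ry":0,"rz":0,"dx":0,"dy":0,"dz":0,"fingers":0.02}
  ]
}}

```text
time_s: 20.8
position: [0.5837, -0.0126, 0.0288]
tool_rot: [[0.99, 0.139, -0.007], [0.139, -0.99, -0.003], [-0.007, 0.002, -1.0]]
ft_force: [-8.9, -1.7, 15.6]
grip_width: 0.0321
gripper_force: 72.5
```

Run:
```python
from b import *
c,R=st()
```

```text
t 20.8 C base mm [-3.6708  0.5209 47.8498] E [-48.6695   0.4407  48.1838] u [ 1.      0.0018 -0.0074] tilt -0.42535117584894966 f [-9.0624 -0.4861 15.617 ]
```

>>> {"name": "arm_command", "arguments": {
  "deltas": [
    {"rx":0,"ry":0.008,"rz":0,"dx":0,"dy":0,"dz":-0.0015,"fingers":0.02},
    {"rx":0,"ry":0,"rz":0,"dx":0,"dy":0,"dz":-0.001,"fingers":0.02},
    {"rx":0,"ry":0,"rz":0,"dx":0,"dy":0,"dz":0,"fingers":0.02}
  ]
}}

```text
time_s: 21.1
position: [0.5863, -0.0124, 0.03]
tool_rot: [[0.991, 0.137, 0.006], [0.137, -0.991, -0.0], [0.006, 0.001, -1.0]]
ft_force: [6.8, -2.4, -3.9]
grip_width: 0.0321
gripper_force: 70.5
```

Run:
```python
from b import *
c,R=st()
p=env.get_image("wrist");cv2.imwrite("pics/w7.png",p["color"])
cv2.imwrite("pics/w7c.png",cv2.resize(p["color"][120:360,160:480],(800,600),interpolation=cv2.INTER_CUBIC));np.save("w7.npy",p,allow_pickle=True)
```

```text
t 21.1 C base mm [-1.4176  0.3231 48.9734] E [-46.4167   0.3373  48.6888] u [ 1.     -0.0003  0.0063] tilt 0.36235318501768443 f [ 6.4104 -3.2683 -3.9209]
```

View pics/w7c.png

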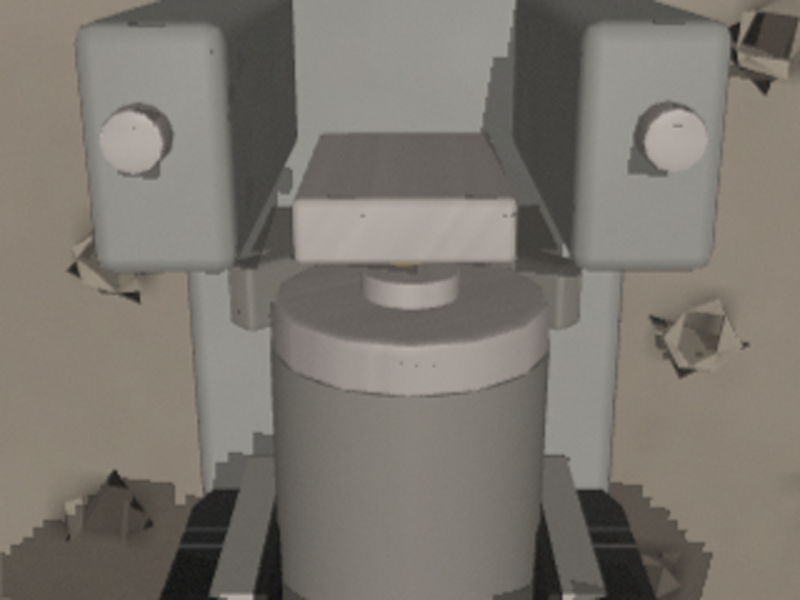

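The stud is down behind the stop, with a small gap left at (410,265), so the earlier resistance was saddle friction. Easing forward.

>>> {"name": "arm_command", "arguments": {
  "deltas": [
    {"rx":0,"ry":0,"rz":0,"dx":0.001,"dy":0,"dz":0.0003,"fingers":0.02},
    {"rx":0,"ry":0,"rz":0,"dx":0.001,"dy":0,"dz":0.0002,"fingers":0.02},
    {"rx":0,"ry":0,"rz":0,"dx":0,"dy":0,"dz":0,"fingers":0.02}
  ]
}}

```text
time_s: 21.45
position: [0.5879, -0.0122, 0.0295]
tool_rot: [[0.99, 0.137, 0.005], [0.137, -0.991, -0.001], [0.005, 0.001, -1.0]]
ft_force: [5.7, -2.2, -2.0]
grip_width: 0.0321
gripper_force: 70.8
```

Run:
```python
from b import *
c,R=st()
```

```text
t 21.45 C base mm [ 0.2191  0.3697 48.4604] E [-44.7803   0.3679  48.2366] u [1.    0.    0.005] tilt 0.2849432622302226 f [ 5.3491 -2.9721 -2.0371]
```

>>> {"name": "arm_command", "arguments": {
  "deltas": [
    {"rx":0,"ry":-0.004,"rz":0,"dx":0.001,"dy":0,"dz":0,"fingers":0.02},
    {"rx":0,"ry":0,"rz":0,"dx":0.001,"dy":0,"dz":0,"fingers":0.02},
    {"rx":0,"ry":0,"rz":0,"dx":0,"dy":0,"dz":0,"fingers":0.02}
  ]
}}

```text
time_s: 21.75
position: [0.5878, -0.0121, 0.0294]
tool_rot: [[0.99, 0.138, -0.004], [0.138, -0.99, -0.001], [-0.004, 0.001, -1.0]]
ft_force: [-4.0, -6.0, 4.5]
grip_width: 0.0322
gripper_force: 71.4
```

Run:
```python
from b import *
c,R=st()
```

```text
t 21.75 C base mm [ 0.3684  0.3946 48.4398] E [-44.6312   0.3893  48.6245] u [ 1.      0.0001 -0.0041] tilt -0.23512555891583103 f [-4.8205 -5.346   4.5139]
```

Stop felt at x ≈ 0.3 mm: the force reversed with no further travel. Releasing and retreating.

>>> {"name": "arm_command", "arguments": {
  "deltas": [
    {"rx":0,"ry":0,"rz":0,"dx":-0.001,"dy":0,"dz":0,"fingers":0.02},
    {"rx":0,"ry":0,"rz":0,"dx":0,"dy":0,"dz":0,"fingers":0.07},
    {"rx":0,"ry":0,"rz":0,"dx":0,"dy":0,"dz":0,"fingers":0.07},
    {"rx":0,"ry":0,"rz":0,"dx":0,"dy":0,"dz":0,"fingers":0.07},
    {"rx":0,"ry":0,"rz":0,"dx":0,"dy":0,"dz":0,"fingers":0.07},
    {"rx":0,"ry":0,"rz":0,"dx":0,"dy":0,"dz":-0.01,"fingers":0.07},
    {"rx":0,"ry":0,"rz":0,"dx":0,"dy":0,"dz":-0.03,"fingers":0.07},
    {"rx":0,"ry":0,"rz":0,"dx":0,"dy":0,"dz":-0.04,"fingers":0.07},
    {"rx":0,"ry":0,"rz":0,"dx":-0.02,"dy":0,"dz":-0.04,"fingers":0.07},
    {"rx":0,"ry":0,"rz":0,"dx":-0.03,"dy":0,"dz":-0.04,"fingers":0.07},
    {"rx":0,"ry":0,"rz":0,"dx":-0.03,"dy":0,"dz":-0.03,"fingers":0.07},
    {"rx":0,"ry":0,"rz":0,"dx":0,"dy":0,"dz":0,"fingers":0.07}
  ]
}}

```text
time_s: 22.95
position: [0.5077, -0.0227, 0.2246]
tool_rot: [[0.991, 0.137, 0.006], [0.137, -0.991, -0.002], [0.006, 0.003, -1.0]]
ft_force: [0.7, 0.1, -0.2]
grip_width: 0.0697
gripper_force: 0.0
```

Run:
```python
from b import *
s=env.observe();print(s["time_s"],s["position"],s["ft_force"])
P={n:env.get_image(n) for n in("side","wrist")}
w2b=lambda X:(RB.T@(X-[*T,0]))*1000
for q in("cell","cell_stud"):
    for n,p in P.items():
        for r in env.tip_of(q,p)[:1]: print(q,n,round(r["p"],2),w2b(onz(p,r["location"],.048)))
p=P["wrist"];q=P["side"]["color"][170:330,210:410]
a=np.zeros((600,800,3),np.uint8);a[:300,:400]=cv2.resize(q,(375,300))[:, :375].copy() if 0 else cv2.resize(q,(400,300))
a[:,400:]=cv2.resize(p["color"][0:300,220:420],(400,600));cv2.imwrite("pics/f.png",a)
```

```text
22.95 [ 0.5077 -0.0227  0.2246] [ 0.6847  0.1235 -0.1991]
cell side 0.78 [-1.9223 11.0345 48.    ]
cell wrist 0.65 [-1.4968  1.8219 48.    ]
cell_stud side 0.92 [50.2363  5.2395 48.    ]
cell_stud wrist 0.93 [45.95   -0.5393 48.    ]
```

View pics/f.png

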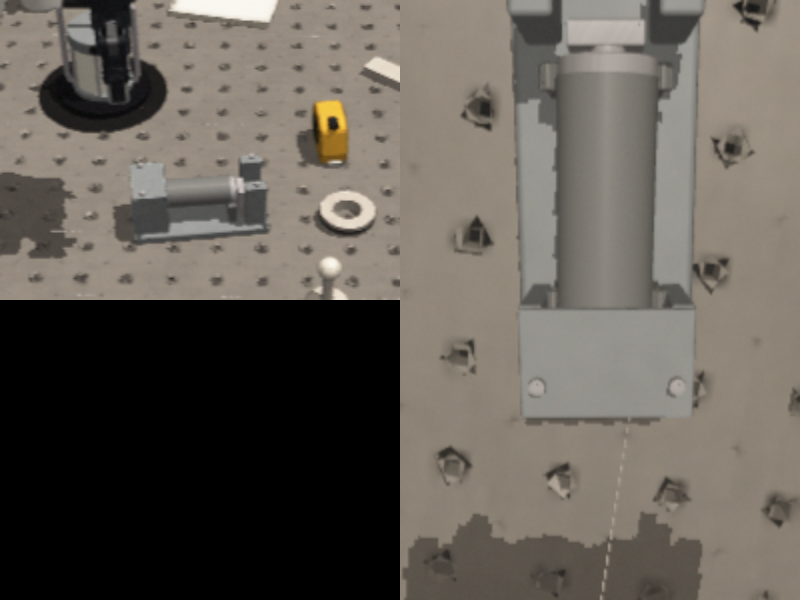

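The final picture shows the cell level in the bay with its stud against the stop, around (607,45). The lamp is standing on the mat and the bystanders are in place. Handing in.

```bash
python3 -c "
from rig import env
print(env.close_job())"
```

```text
the job is handed in; nothing more can be done
None
```

The job is handed in at about 23 s of the allowed 61 s: the lamp stands upright on the mat and the cell lies level in the bay with its stud against the stop. The bystanders look undisturbed in the last pictures, but the hand-in returned no verdict.

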